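Put the faulty relay into quarantine through the sprung gate

TASK

The relay standing on the worktop is faulty: put it away in the small quarantine tray. Do not lift it over the rails or the gate: stand it in the tray's open mouth and push it along the lane so that the relay itself, not the fingers, pushes the sprung gate open. Go on until the relay is far enough in to clear the gate's swing, and leave it standing there with the gate sprung shut behind it.

Things in the scene. Friction and masses are not known exactly. Their poses are not given: they have to be found in the camera images.
- relay_mid (a point): Centre (half-way up) of the loose upright plug-in relay: clear cap on a black foot, 22 mm (its x) by 29 mm (its y) by 41 mm high (solid 20 x 28 x 41), about 35 g, z up. On the tray floor its centre is 23.5 mm and its top 44 mm above the worktop. Grip it by its upper half, fingertips 20 mm or more above its underside, so that the fingers pass over rails and gate.
- tray: Low dark-floored metal tray with aluminium rails, 180 (its x) by 80 mm, fixed to the worktop. Origin at the centre of its underside; x runs along the lane from open mouth to closed end, y to the left. Floor top z = 3 mm; rails, gate and end wall reach z = 18 mm (post 19), open above. Gate plane x = -30 mm. Bay behind it: rail faces at y = +-29, end wall at x = 84 mm.
- mouth (a point): Point on the tray's floor in the open mouth before the gate, at tray x = -65, y = 0, z = 3 mm, axes as the tray: a relay centred here is clear of the gate. Flared rails begin at x = -64 mm.
- bay_mid (a point): Point on the tray's floor in the bay, at tray x = 52, y = 0, z = 3 mm, axes as the tray. The gate sweeps up to x = 25 mm, so a relay standing square clears the swing with its centre from about x = 40 to 70 mm.
- gate (a joint): Sprung gate across the lane: plain steel strip 54 mm long, z = 5 to 18 mm, 3 mm thick, on an upright hinge at tray x = -30, y = +26.5 mm. Angle in rad: 0 shut, up to 1.5 swung inwards (to tray +x); it cannot open outwards. A light spring (0.02 N m shut, 0.05 wide open) always swings it shut; a relay pushing it feels 1 to 3 N.

How it is judged (in metres and radians):
On the way, in this order (a step that is already met when the one before it is completed fails the run):
1. the relay is low in the tray's mouth, before the shut gate (value of joint gate below 0.1 rad and x of relay_mid in the frame of tray between -0.1 and -0.038 m and y of relay_mid in the frame of tray between -0.03 and 0.03 m and z of relay_mid in the frame of tray below 0.036 m), for 0.1 s.
2. the relay, low in the lane, stands in the gateway and holds the gate open (value of joint gate above 0.5 rad and x of relay_mid in the frame of tray between -0.04 and 0.03 m and y of relay_mid in the frame of tray between -0.03 and 0.03 m and z of relay_mid in the frame of tray below 0.036 m), for 0.1 s.
At the end, for the whole second after the job is handed in: The relay stands upright (within 10 degrees) on the tray's floor in the bay behind the gate, between the rails, and the gate has sprung shut (within 0.1 rad) (value of joint gate below 0.1 rad and x of relay_mid in the frame of tray between -0.01 and 0.084 m and y of relay_mid in the frame of tray between -0.029 and 0.029 m and z of relay_mid in the frame of tray below 0.03 m and angle between relay_mid's own z axis and vertical below 0.17 rad); the robot touches nothing.
It fails at once if the fingers push or hold the gate (more than 0.5 N) (contact force between the fingers and gate above 0.5 N).
It also fails if it takes over 40 s, if anything falls off the work surface, if the arm or the gripper's body presses on something with over 40 N, if the wrist force passes 120 N, or if a joint passes its speed limit or range.

ROBOT

A 7-joint arm with a two-finger parallel gripper is mounted at the origin on a cart in front of the work surface, level with it; the furniture and walls round the work are solid. World frame = base frame: x ahead of the robot, y to its left, z up, the work surface at z = 0. Lengths are in m, angles in degrees, forces in N, time in s.
With the tool pointing down it reaches from about 0.425 to 0.875 m from the base axis. Payload 4.7 kg.
Tool frame: the origin (TCP) lies between the finger pads; the fingertips stand env.finger_overhang ahead of it and the grasp point (between the pads) lies 5 mm behind it (env.finger_overhang is the distance from the TCP to the fingertips, in m); z points along the fingers, y is the line along which they close (so a half turn about z gives the same grasp; the last joint's range is limited). The gripper opens to 87 mm and grips with 3 to 60 N. Pads are 19 mm wide; open, the fingers measure 117 mm over their backs; the gripper's body (75 mm by 190 mm) begins 51 mm behind the grasp point.
Start: joints at [-71.385, 18.392, -4.016, 83.108, 1.295, 78.541, -3.26], TCP at [0.199, 0.619, 0.237] pointing down, gripper open.
Joint ranges: [-163.93, 163.93], [-17.29, 119.83], [-79.2, 71.16], [3.27, 140.29], [-89.18, 269.18], [5.43, 117.66], [-154.24, 154.24]. Speed limits (degrees/s): [147.25, 147.25, 180, 180, 180, 180, 180].

INTERFACE

Orientations are given as [roll, pitch, yaw] about the fixed x, y, z axes, in that order (R = Rz(yaw) Ry(pitch) Rx(roll)).
In Python, from cell import telemetry, eyes, env, models gives the robot as it stands. The module is installed in compiled form; this text tells all that it offers.
- The arm moves only by the tool drive_tool, never from a script. Its arguments are lists of equal length, an entry for each row: "angular": the turn, a rotation vector about the tool's x, y, z in rad, a list of three; "delta_pos": the shift along the tool's x, y, z in cm, a list of three; "gripper": the finger opening in cm, from 0 to 8.7. A call has 1 to 20 rows; each row shifts and turns the commanded pose from where the row before left it, along the tool's axes as they then stand; what a row does not reach is not made up. A row lasts 1/10 s, in which the tool goes at most 50 mm and 8.59 degrees, less where a joint would pass 70% of its speed; a pose out of reach is approached as far as the arm can. A call with a gripper value outside its range is refused whole. The fingers move at their own pace and stop on an object; "squeeze" is the grip in N (left out, the last holds). Time passes only in rows, so rows that do not move let the fingers close. It gives the time, the measured TCP pose, the force, the opening and the grip force at its end, in the units of the state.
- telemetry.get_obs(): the state, without advancing time (a new reading comes with each control period).
- eyes.read_camera(name): name is "scene" or "top"; returns a dict with "pixels" (420x560x3 uint8, red, green, blue), "mtx" (3x3 intrinsics, pixels), "D" ([k1, k2, p1, p2, k3] as OpenCV has them; the pictures are not rectified), "origin" and "orientation" of the camera in the world. Camera axes: x right, y down, z forward; pixel columns grow to the right and rows downward; lengths in m; the calibration is good to about 2 mm. A picture is of the moment at which its call begins. There is no depth.
- env.sign_off(): hands the job in; it is judged then, once.
Trained networks look in a picture, given as the dict that the camera call returned (one of the last four; its "shot" number tells which), for a name from the list of things; names that differ only in an ending like _2 or _b are one class to them, and where a whole thing is asked for, a point or a joint stands for the part that bears it (a point fixed in the world has none). Each returns a list of dicts, best first, with "p" (0 to 1); they miss things now and then, are a little off and sometimes report something else, mostly with a low value. They report only what shows in the picture. A call takes as long as a camera call.
- models.search_frame(picture, target): "centre" ([column, row] in pixels, amid what is visible of it).
- models.cut_out(picture, target): "pixels" (420x560 bool, what is visible of it) and "centre" ([column, row] in pixels, amid what is visible of it).
The state is a dict: "time_s": time; "qpos": joint angles; "joint_velocities": joint speeds; "effort": joint torques, N m; "tool_pos": TCP position; "tool_rot": TCP orientation; "force": force on the tool from outside, world axes, zero at the start; "wrist_torque": the same for the moment, N m; "grip_width": finger opening in m; "grasp_force": force on a finger pad.
Only numpy, scipy, OpenCV 4.12 (cv2) and the standard library are available. Lean on these libraries where they do the work, as an engineer would, in place of code of your own. Each camera call takes 0.05 s, during which the arm holds its last target. There are 200 camera calls.

## Working session

There is one attempt and no reset: what is moved stays moved. The work goes in short steps, Python scripts to look and compute and a tool call to move; the robot and the scene stay as the last step left them, time stands still between calls to the robot, and variables do not carry over. Pictures are saved under pics/ and viewed, at most 10 in all, crops included, and the job is handed in when it is done.

Besides the shell and the picture viewer there is one more tool, called after "Request:" as name(argument=value, ...) on one line, values as JSON. drive_tool: Moves the arm, as the interface text tells. Its arguments: {"type":"object","properties":{"angular":{"type":"array","items":{"type":"array","items":{"type":"number"}}},"delta_pos":{"type":"array","items":{"type":"array","items":{"type":"number"}}},"gripper":{"type":"array","items":{"type":"number"}},"squeeze":{"type":"number"}},"required":["angular","delta_pos","gripper"]}

```bash
mkdir -p pics; cat > h.py <<'E'
import numpy as np, cv2
from scipy.spatial.transform import Rotation as R
from cell import telemetry, eyes, env, models
def cam(n): return eyes.read_camera(n)
def Rc(p):
    o=np.array(p["orientation"],float)
    return o if o.shape==(3,3) else R.from_euler('xyz',o,degrees=True).as_matrix()
def ray(p,uv):
    n=cv2.undistortPoints(np.array([[uv]],float),np.array(p["mtx"]),np.array(p["D"]))[0,0]
    return Rc(p)@np.array([n[0],n[1],1.])
def onz(p,uv,z):
    d=ray(p,uv);o=np.array(p["origin"]);return o+d*(z-o[2])/d[2]
def proj(p,X):
    Rm=Rc(p).T;t=-Rm@np.array(p["origin"])
    return cv2.projectPoints(np.array(X,float).reshape(-1,3),cv2.Rodrigues(Rm)[0],t,np.array(p["mtx"]),np.array(p["D"]))[0][:,0]
def save(p,f): cv2.imwrite(f,p["pixels"][:,:,::-1])
E
python3 - <<'E'
from h import *
print(telemetry.get_obs(),env.finger_overhang)
for n in("scene","top"):
    p=cam(n);save(p,f"pics/{n}0.png");print(n,p["mtx"],p["origin"],p["orientation"])
    for t in("relay_mid","tray","gate"):
        for r in models.cut_out(p,t)[:2]:
            print(t,r["p"],r["centre"],r["pixels"].sum(),onz(p,r["centre"],.02))
E
```

```text
{'time_s': 0.0, 'qpos': array([-71.38548012,  18.43756277,  -4.01672324,  83.1740395 ,
         1.29180134,  78.5408195 ,  -3.26048144]), 'joint_velocities': array([ 0.0886784 , -0.09560414,  0.04262726,  0.05265126,  0.06612215,
       -0.09861186, -0.04623732]), 'effort': array([ 8.08609566e-04, -4.91279376e+01, -4.03440781e-01, -3.12542689e+01,
       -6.38661068e-02,  4.34962485e-02,  1.88042814e-04]), 'tool_pos': array([0.19863054, 0.61835857, 0.23548616]), 'tool_rot': array([-1.79892647e+02,  2.23654677e-03,  1.62195224e+02]), 'force': array([-0.39472848, -0.88201817, -0.21739447]), 'wrist_torque': array([ 0.01131936, -0.00448631,  0.00864763]), 'grasp_force': 0.0, 'grip_width': 0.08704990337470131} 0.014
scene [[435.71890596   0.         284.86719088]
 [  0.         435.71890596 206.3767326 ]
 [  0.           0.           1.        ]] [0.06702354 0.5508185  0.55263695] [-127.07231707    0.43957346 -136.24302928]
relay_mid 0.87 [245.4, 278.0] 410 [0.46834327 0.23296761 0.02      ]
tray 0.69 [334.4, 183.2] 1935 [ 0.53675675 -0.09005711  0.02      ]
gate 0.52 [339.4, 184.4] 64 [ 0.52592271 -0.09384918  0.02      ]
top [[418.99047997   0.         281.10938576]
 [  0.         418.99047997 204.946054  ]
 [  0.           0.           1.        ]] [0.45669889 0.04052088 0.91243893] [-174.95716974    0.47802905  -88.69545029]
relay_mid 0.51 [193.8, 234.3] 178 [0.4680245  0.23533565 0.02      ]
relay_mid 0.28 [354.3, 200.6] 3003 [ 0.5480816  -0.10704471  0.02      ]
tray 0.66 [352.3, 195.9] 2984 [ 0.55812835 -0.10265519  0.02      ]
gate 0.47 [347.6, 208.7] 28 [ 0.53033259 -0.09274278  0.02      ]
```

```bash
python3 - <<'E'
from h import *
a=cv2.imread("pics/top0.png");b=cv2.imread("pics/scene0.png")
c1=cv2.resize(a[150:250,290:423],(800,600),interpolation=cv2.INTER_CUBIC)
cv2.imwrite("pics/c1.png",c1)
s=[cv2.resize(x,(400,300),interpolation=cv2.INTER_CUBIC) for x in (b,a,b[235:325,185:305],a[205:265,155:235])]
cv2.imwrite("pics/c2.png",np.vstack([np.hstack(s[:2]),np.hstack(s[2:])]))
E
```

```text
(no output)
```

View pics/c1.png

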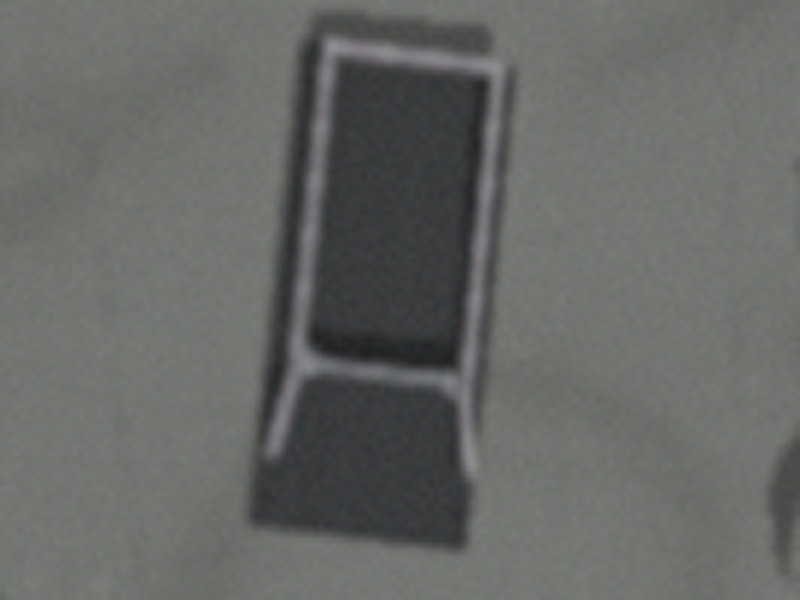

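View pics/c2.png

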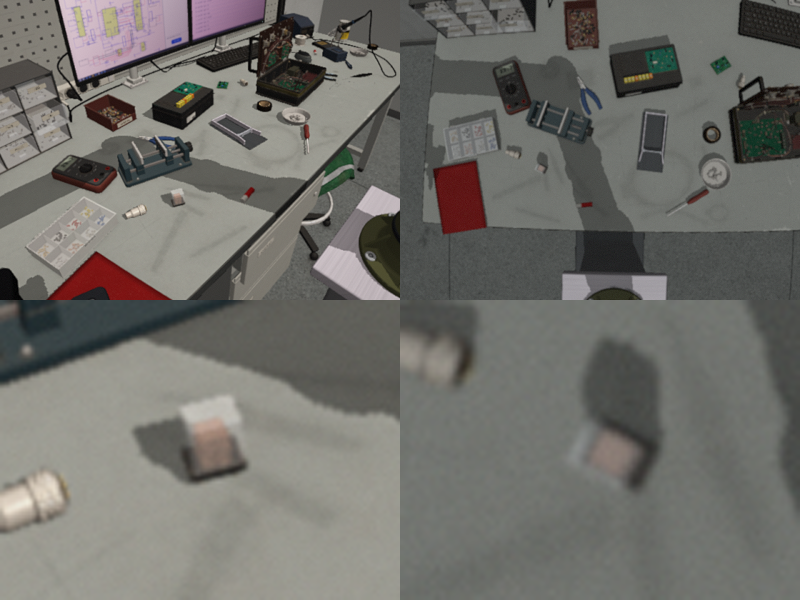

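The top crop shows the tray with its mouth at the bottom: floor corners at (250,522) and (465,547), shut gate at about row 370, hinge on the left. The relay stands clear at the left, rotated. Next I fit both poses.

```bash
cat > fit.py <<'E'
from h import *
from scipy.optimize import least_squares, minimize
def T(x,y,yaw,P):
    c,s=np.cos(yaw),np.sin(yaw);P=np.array(P,float)
    return np.c_[x+c*P[:,0]-s*P[:,1],y+s*P[:,0]+c*P[:,1],P[:,2]]
BOX=[[a*.011,b*.0145,z] for z in(0,.041) for a,b in((1,1),(1,-1),(-1,-1),(-1,1))]
def hullmask(p,X,k=8):
    m=np.zeros((420,560),np.uint8)
    h=cv2.convexHull((proj(p,X)*16).round().astype(np.int32));cv2.fillConvexPoly(m,h,1,shift=4);return m>0
def pairs_overlay(p,f,X,edges,win,tri=(800,600)):
    u0,v0,w,h=win;s=tri[0]/w
    im=cv2.resize(np.ascontiguousarray(p["pixels"][v0:v0+h,u0:u0+w,::-1]),(int(w*s),int(h*s)),interpolation=cv2.INTER_CUBIC)
    q=(proj(p,X)-[u0,v0]+.5)*s
    for a,b in edges: cv2.line(im,tuple(int(i) for i in q[a]),tuple(int(i) for i in q[b]),(0,255,0),1)
    return im
E
python3 - <<'E'
from fit import *
pt=cam("top");ps=cam("scene")
tp=np.array([[-90,40,3],[-90,-40,3],[84,29,18],[84,-29,18],[-30,26.5,18],[-30,-26.5,18]])/1000
px=np.array([[250,522],[465,547],[336,58],[490,72],[305,368],[462,380]],float)
px=(px+.5)/[6.015,6]-.5+[290,150]
f=lambda v:(proj(pt,T(*v,tp))-px).ravel()
r=least_squares(f,[.55,-.1,0.]);print("tray",r.x[:2],np.degrees(r.x[2]),r.fun.round(1));tr=r.x
ms={}
for n,p in(("top",pt),("scene",ps)):
    ms[n]=models.cut_out(p,"relay_mid")[0]["pixels"]
# joint fit by area overlap, blurred for smoothness; multi start over yaw
def cost(v,w):
    c=0
    for n,p in(("top",pt),("scene",ps)):
        if n not in w: continue
        g=lambda m:cv2.GaussianBlur(m.astype(np.float32),(0,0),1)
        c+=((g(hullmask(p,T(*v,BOX)))-g(ms[n]))**2).sum()/ms[n].sum()
    return c
for w in(("top","scene"),("top",),("scene",)):
    res=[]
    for y0 in range(0,180,20):
        S=np.array([[.468,.234,np.radians(y0)]]*4)+np.vstack([[0,0,0],np.diag([.006,.006,.3])])
        q=minimize(cost,S[0],args=(w,),method="Nelder-Mead",options=dict(initial_simplex=S))
        res.append((round(q.fun,3),*q.x[:2].round(4),np.degrees(q.x[2]).round(1)))
    res.sort();print(w,res[:3])
    if len(w)==2: rl=[res[0][1],res[0][2],np.radians(res[0][3])]
E=[(i,(i+1)%4) for i in range(4)];E2=E+[(a+4,b+4) for a,b in E]+[(i,i+4) for i in range(4)]
tb=np.array([[90,40,3],[90,-40,3],[-90,-40,3],[-90,40,3],[84,29,18],[84,-29,18],[-30,-29,18],[-30,29,18]])/1000
TE=E+[(a+4,b+4) for a,b in E]
tri=(400,300)
A=[pairs_overlay(ps,0,T(*rl,BOX),E2,(205,245,80,60),tri),pairs_overlay(pt,0,T(*rl,BOX),E2,(164,208,60,45),tri),
pairs_overlay(ps,0,T(*tr,tb),TE,(280,145,100,75),tri),pairs_overlay(pt,0,T(*tr,tb),TE,(290,150,133,100),tri)]
A=[cv2.resize(a,tri) for a in A]
cv2.imwrite("pics/o1.png",np.vstack([np.hstack(A[:2]),np.hstack(A[2:])]))
E
```

```text
tray [ 0.55417962 -0.10790326] -5.336153994955452 [-0.2  0.9  0.5  0.9 -0.3 -1.1  0.4 -0.3  0.7 -0.6 -1.   0.2]
('top', 'scene') [(np.float64(0.087), np.float64(0.4676), np.float64(0.2276), np.float64(147.3)), (np.float64(0.087), np.float64(0.4676), np.float64(0.2277), np.float64(147.9)), (np.float64(0.087), np.float64(0.4679), np.float64(0.2278), np.float64(148.7))]
('top',) [(np.float64(0.005), np.float64(0.4675), np.float64(0.2277), np.float64(154.4)), (np.float64(0.005), np.float64(0.4675), np.float64(0.2277), np.float64(154.4)), (np.float64(0.005), np.float64(0.4676), np.float64(0.2278), np.float64(154.5))]
('scene',) [(np.float64(0.065), np.float64(0.4684), np.float64(0.2274), np.float64(144.9)), (np.float64(0.066), np.float64(0.4688), np.float64(0.2273), np.float64(143.4)), (np.float64(0.068), np.float64(0.4681), np.float64(0.2274), np.float64(144.1))]
```

View pics/o1.png

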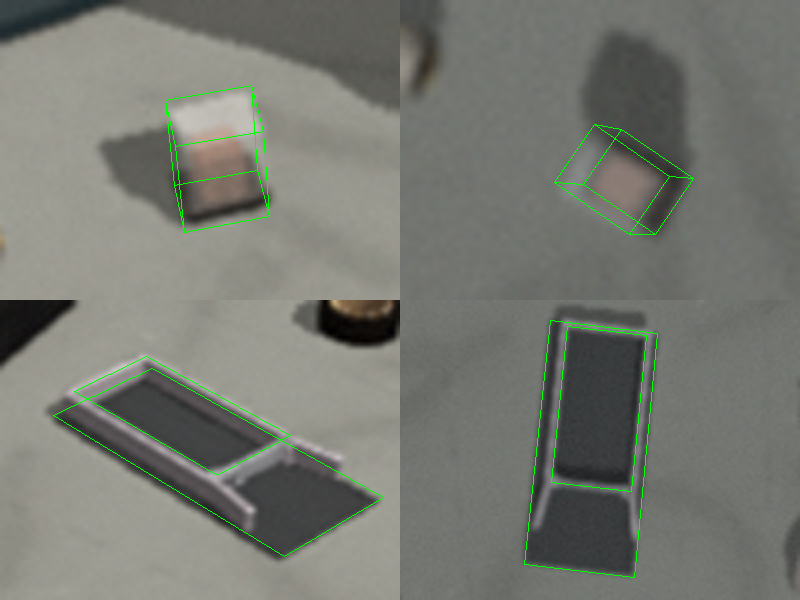

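Both fits agree with the pictures. The relay is at about (0.468, 0.2275) with yaw about 150, and the tray at (0.554, -0.108) with yaw -5.3. Next I move above the relay.

Request:
drive_tool(angular=[[0,0,0.1065],[0,0,0.1065],[0,0,0],[0,0,0],[0,0,0],[0,0,0],[0,0,0],[0,0,0],[0,0,0],[0,0,0],[0,0,0],[0,0,0],[0,0,0],[0,0,0],[0,0,0],[0,0,0]], delta_pos=[[0,0,0],[0,0,0],[-3.57,-1.7,0.8],[-3.57,-1.7,0.8],[-3.57,-1.7,0.8],[-3.57,-1.7,0.8],[-3.57,-1.7,0.8],[-3.57,-1.7,0.8],[-3.57,-1.7,0.8],[-3.57,-1.7,0.8],[-3.57,-1.7,0.8],[-3.57,-1.7,0.8],[-3.57,-1.7,0.8],[-3.57,-1.7,0.8],[0,0,0],[0,0,0]], gripper=[5,5,5,5,5,5,5,5,5,5,5,5,5,5,5,5], squeeze=10)

```text
time_s: 2.2
tool_pos: [0.4681, 0.2272, 0.1406]
tool_rot: [180.0, -0.0, 149.8]
force: [0.0, 0.9, -0.2]
grip_width: 0.0503
grasp_force: 0.0
```

Request:
drive_tool(angular=[[0,0,0],[0,0,0],[0,0,0],[0,0,0],[0,0,0],[0,0,0],[0,0,0],[0,0,0],[0,0,0],[0,0,0]], delta_pos=[[0,0,3],[0,0,3],[0,0,2.5],[0,0,1.5],[0,0,0.55],[0,0,0],[0,0,0],[0,0,0],[0,0,0],[0,0,0]], gripper=[5,5,5,5,5,5,2,2,2,2], squeeze=10)

```text
time_s: 3.2
tool_pos: [0.4681, 0.2282, 0.0358]
tool_rot: [179.9, 0.0, 150.0]
force: [-0.3, -0.1, 2.8]
grip_width: 0.0281
grasp_force: 9.9
```

```bash
python3 - <<'E'
from h import *
o=telemetry.get_obs();print(o["tool_pos"],o["tool_rot"],o["grip_width"],o["grasp_force"],o["force"])
p=cam("scene");q=cam("top")
A=[cv2.resize(x[:,:,::-1],(400,300),interpolation=cv2.INTER_CUBIC) for x in (p["pixels"][215:305,185:305],q["pixels"][195:270,145:245])]
cv2.imwrite("pics/g1.png",np.hstack(A))
E
```

```text
[0.46813011 0.22822506 0.03577319] [1.79932416e+02 2.43698764e-02 1.49985720e+02] 0.028063387722029046 9.925592243671417 [-0.32800913 -0.09824749  2.81651581]
```

View pics/g1.png

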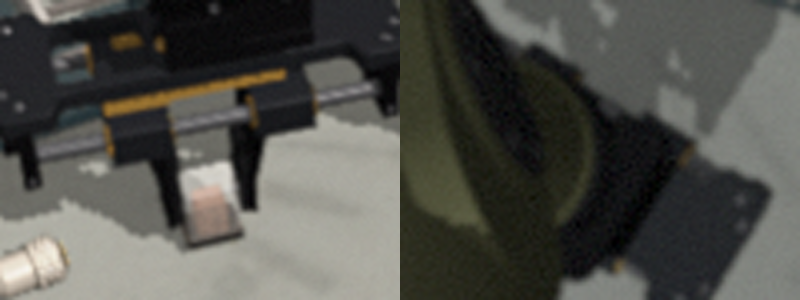

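Relay gripped across its 29 mm side (opening 28 mm), upright and centred. Now I lift it, turn it to the tray's heading, and carry it to just before the mouth.

Request:
drive_tool(angular=[[0,0,0],[0,0,0],[0,0,0],[0,0,-0.1078],[0,0,-0.1078],[0,0,-0.1078],[0,0,-0.1078],[0,0,0],[0,0,0],[0,0,0],[0,0,0],[0,0,0],[0,0,0],[0,0,0],[0,0,0],[0,0,0],[0,0,0],[0,0,0]], delta_pos=[[0,0,-1.5],[0,0,-3],[0,0,-3.5],[0,0,0],[0,0,0],[0,0,0],[0,0,0],[-0.43,-3.63,0],[-0.43,-3.63,0],[-0.43,-3.63,0],[-0.43,-3.63,0],[-0.43,-3.63,0],[-0.43,-3.63,0],[-0.43,-3.63,0],[-0.43,-3.63,0],[-0.43,-3.63,0],[0,0,0],[0,0,0]], gripper=[2,2,2,2,2,2,2,2,2,2,2,2,2,2,2,2,2,2], squeeze=12)

```text
time_s: 5.1
tool_pos: [0.4758, -0.1016, 0.115]
tool_rot: [180.0, -0.0, 174.5]
force: [0.2, -0.2, -0.7]
grip_width: 0.0279
grasp_force: 11.9
```

```bash
python3 - <<'E'
from fit import *
o=telemetry.get_obs();print(o["tool_pos"],o["tool_rot"],o["grip_width"],o["grasp_force"],o["force"])
p=cam("scene");q=cam("top")
tr=(.5542,-.1079,np.radians(-5.34))
t=np.array(o["tool_pos"]);rl=(t[0],t[1],np.radians(-5.34))
B=T(*rl,BOX)+[0,0,t[2]-.0355]
E=[(i,(i+1)%4) for i in range(4)];E2=E+[(a+4,b+4) for a,b in E]+[(i,i+4) for i in range(4)]
cv2.imwrite("pics/m1.png",np.hstack([cv2.resize(pairs_overlay(c,0,B,E2,w,(400,300)),(400,300)) for c,w in((p,(300,120,120,90)),(q,(290,165,120,90)))]))
E
```

```text
[ 0.47583615 -0.10163389  0.11498113] [ 1.79980236e+02 -7.16088828e-03  1.74548788e+02] 0.027937539177020812 11.91710650920868 [ 0.23082871 -0.22660191 -0.74464963]
```

View pics/m1.png

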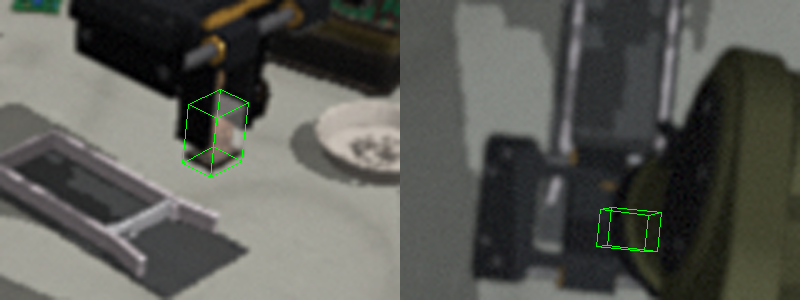

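Request:
drive_tool(angular=[[0,0,0],[0,0,0],[0,0,0],[0,0,0],[0,0,0],[0,0,0],[0,0,0],[0,0,0],[0,0,0],[0,0,0],[0,0,0],[0,0,0]], delta_pos=[[0,0,2.5],[0,0,2.5],[0,0,1.5],[0,0,0.7],[0,0,0.35],[0,0,0],[0,0,0],[-0.5,0.05,0],[-0.5,0.05,0],[-0.5,0,0],[0,0,0],[0,0,0]], gripper=[2,2,2,2,2,2,2,2,2,2,2,2], squeeze=18)

```text
time_s: 6.4
tool_pos: [0.4912, -0.1014, 0.0395]
tool_rot: [-180.0, -0.0, 174.7]
force: [0.3, 0.3, 0.1]
grip_width: 0.0279
grasp_force: 17.9
```

```bash
python3 - <<'E'
from fit import *
p=cam("scene")
o=telemetry.get_obs();print(o["tool_pos"],o["grip_width"],o["grasp_force"],o["force"])
t=np.array(o["tool_pos"]);B=T(t[0],t[1],np.radians(-5.34),BOX)+[0,0,t[2]-.0358]
E=[(i,(i+1)%4) for i in range(4)];E2=E+[(a+4,b+4) for a,b in E]+[(i,i+4) for i in range(4)]
w=(300,140,80,60)
cv2.imwrite("pics/m2.png",np.hstack([pairs_overlay(p,0,B,e,w,(400,300)) for e in(E2,[])]))
E
```

```text
[ 0.49096346 -0.10138423  0.03944174] 0.027823021568916695 17.890240252017975 [-0.73639843  0.20209991 -0.93003108]
```

View pics/m2.png

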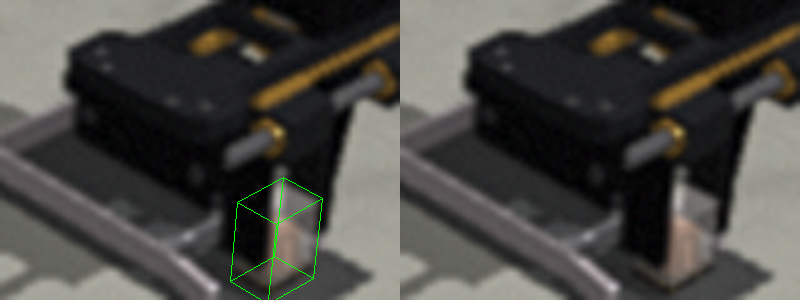

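The relay stands low in the mouth in front of the gate, at tray x of about -63 and y of about 0. Now I push it along the lane.

Request:
drive_tool(angular=[[0,0,0],[0,0,0],[0,0,0],[0,0,0],[0,0,0],[0,0,0],[0,0,0],[0,0,0],[0,0,0],[0,0,0],[0,0,0]], delta_pos=[[-0.6,0,0],[-0.6,0,0],[-0.6,0,0],[-0.6,0,0],[-0.6,0,0],[-0.6,0,0],[-0.6,0,0],[-0.6,0,0],[-0.6,0,0],[0,0,0],[0,0,0]], gripper=[2,2,2,2,2,2,2,2,2,2,2])

```text
time_s: 7.55
tool_pos: [0.5459, -0.1069, 0.0399]
tool_rot: [-180.0, 0.1, 174.7]
force: [0.2, -1.6, -1.3]
grip_width: 0.0281
grasp_force: 17.9
```

```bash
python3 - <<'E'
from fit import *
p=cam("scene");q=cam("top")
o=telemetry.get_obs();print(o["tool_pos"],o["grip_width"],o["grasp_force"],o["force"])
cv2.imwrite("pics/m3.png",np.hstack([cv2.resize(x[:,:,::-1],(400,300),interpolation=cv2.INTER_CUBIC) for x in(p["pixels"][140:200,290:370],q["pixels"][150:240,300:420])]))
E
```

```text
[ 0.54549006 -0.10674522  0.03993755] 0.027994258231355585 17.887374758720398 [ 0.58206184 -1.40963102  0.09122981]
```

View pics/m3.png

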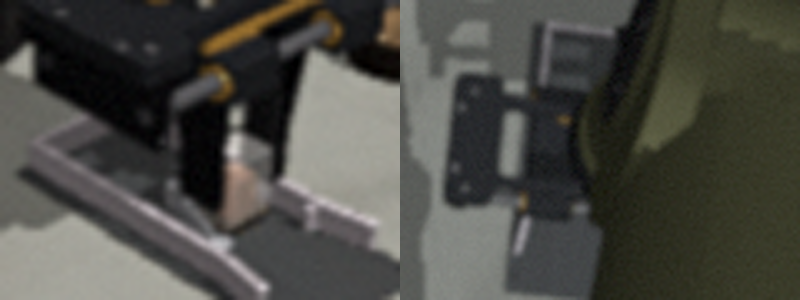

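The gate is swung in and leaning on the relay's side, and the fingers are above it. I push on into the bay.

Request:
drive_tool(angular=[[0,0,0],[0,0,0],[0,0,0],[0,0,0],[0,0,0],[0,0,0],[0,0,0],[0,0,0],[0,0,0],[0,0,0],[0,0,0],[0,0,0],[0,0,0]], delta_pos=[[-0.7,0,0],[-0.7,0,0],[-0.7,0,0],[-0.7,0,0],[-0.7,0,0],[-0.7,0,0],[-0.7,0,0],[-0.7,0,0],[-0.7,0,0],[0,0,0],[0,0,0],[0,0,0.08],[0,0,0]], gripper=[2,2,2,2,2,2,2,2,2,2,2,2,2])

```text
time_s: 8.95
tool_pos: [0.6074, -0.1121, 0.039]
tool_rot: [180.0, 0.0, 174.7]
force: [-0.4, 0.1, 1.2]
grip_width: 0.0277
grasp_force: 18.0
```

```bash
python3 - <<'E'
from fit import *
p=cam("scene")
o=telemetry.get_obs();print(o["tool_pos"],o["grip_width"],o["grasp_force"],o["force"])
cv2.imwrite("pics/m4.png",cv2.resize(p["pixels"][130:205,280:380,::-1],(600,450),interpolation=cv2.INTER_CUBIC))
E
```

```text
[ 0.6074262  -0.11210522  0.03899568] 0.027536176289202567 17.9834121465683 [0.10344728 0.47482487 1.7213343 ]
```

View pics/m4.png

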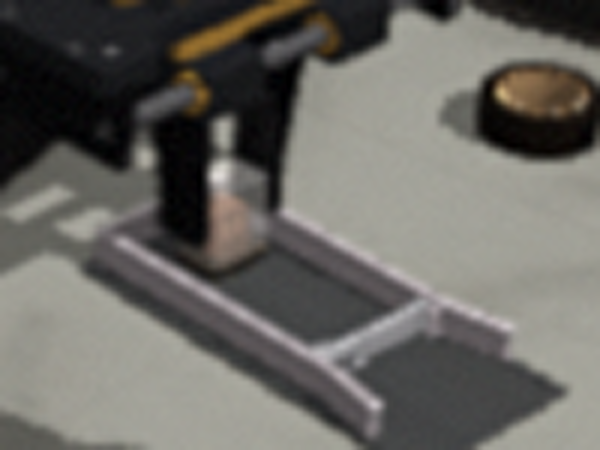

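The gate is shut behind the relay, which stands on the floor of the bay (floor contact 1.7 N). I release it and back off upwards.

Request:
drive_tool(angular=[[0,0,0],[0,0,0],[0,0,0],[0,0,0],[0,0,0],[0,0,0],[0,0,0],[0,0,0],[0,0,0],[0,0,0],[0,0,0]], delta_pos=[[0,0,0],[0,0,0],[0,0,0],[0,0,0],[0,0,-1],[0,0,-2],[0,0,-3],[0,0,-3],[0,0,-3],[0,0,0],[0,0,0]], gripper=[3.4,4,4.8,4.8,4.8,4.8,4.8,4.8,4.8,4.8,4.8])

```text
time_s: 10.1
tool_pos: [0.6081, -0.1122, 0.16]
tool_rot: [180.0, 0.1, 174.7]
force: [0.5, 0.5, -0.7]
grip_width: 0.0479
grasp_force: 0.0
```

```bash
python3 - <<'E'
from fit import *
p=cam("scene")
o=telemetry.get_obs();print(o["tool_pos"],o["grip_width"],o["grasp_force"],o["force"])
cv2.imwrite("pics/m5.png",cv2.resize(p["pixels"][130:205,280:380,::-1],(600,450),interpolation=cv2.INTER_CUBIC))
E
```

```text
[ 0.60730742 -0.11202259  0.15865592] 0.04820131335166394 0.0 [-0.23931871 -0.62620453 -0.31858705]
```

View pics/m5.png

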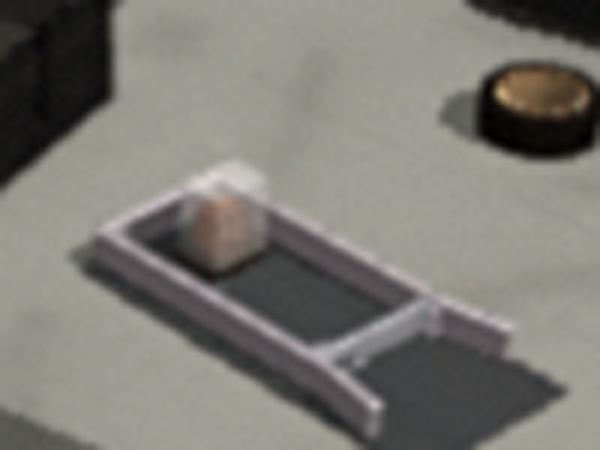

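The relay stands upright in the bay at crop (222,225), the gate is shut at (375,335), and the arm is clear.

```bash
python3 -c "
from cell import env
print(env.sign_off())"
```

```text
the job is handed in; nothing more can be done
None
```

The relay stands upright in the tray's bay with the gate sprung shut behind it, and the arm is clear; I handed the job in at about 10 s, and sign-off returned no verdict.

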